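# Scribe a division line on a wheel blank, then index it three clicks and hold

## Robot

A 6-joint arm with a two-finger parallel gripper is mounted at the origin on the work surface. World frame = base frame: x ahead of the robot, y to its left, z up, the work surface at z = 0. Lengths are in m, angles in rad, forces in N, time in s.
With the tool pointing down it reaches from about 0.35 to 0.85 m from the base axis. Payload 8.1 kg.
Tool frame: the origin (TCP) lies at the very end of the fingers, on their centre line; the grasp point (between the pads) lies robot.grip_point_offset behind it (robot.grip_point_offset is the distance from the TCP to the grasp point, in m); z points along the fingers, y is the line along which they close (so a half turn about z gives the same grasp; the last joint's range is limited). The gripper opens to 93 mm and grips with 3 to 60 N. Pads are 15 mm wide; open, the fingers measure 128 mm over their backs; the gripper's body (75 mm by 188 mm) begins 65 mm behind the grasp point.
Start: joints at [-1.291, 0.13, 1.488, -0, 1.523, -0.085], TCP at [0.214, -0.561, 0.219] pointing down, gripper open.
Joint ranges: [-2.96, 2.96], [-0.89, 2.26], [0.02, 2.5], [-1.34, 4.48], [0, 2.73], [-2.66, 2.66]. Speed limits (rad/s): [2.39, 2.39, 2.79, 3.14, 3.14, 3.14].

## Interface

Orientations are given as a rotation vector (axis times angle).
In Python, from plant import robot, eyes gives the robot as it stands. The module is installed in compiled form; this text tells all that it offers.
- The arm moves only by the tool apply_moves, never from a script. Its argument "steps" is one flat list of numbers, 7 for each row, row after row: the shift along the tool's x, y, z in units of 30 mm (1.0 is 30 mm), then the turn, a rotation vector about the tool's x, y, z in units of 6 degrees (1.0 is 6 degrees), then the opening in per cent of the stroke, from 0 (shut) to 100 (fully open). In form: [dx, dy, dz, ax, ay, az, fingers, dx, dy, dz, ax, ay, az, fingers, ...]. A call has 1 to 12 rows; each row shifts and turns the commanded pose from where the row before left it, along the tool's axes as they then stand; what a row does not reach is not made up. A row lasts 1/12 s, in which the tool goes at most 41.7 mm and 7.16 degrees, less where a joint would pass 70% of its speed; a pose out of reach is approached as far as the arm can. A call is refused whole if a number of a shift passes 1 or a number of a turn 1, either way. A call with a gripper value outside its range is refused whole. The fingers move at their own pace and stop on an object; "grip_force" is the grip in N (left out, the last holds). Time passes only in rows, so rows that do not move let the fingers close. It gives the time, the measured TCP pose, the force, the opening and the grip force at its end, in the units of the state.
- robot.read_state(): the state, without advancing time (a new reading comes with each control period).
- eyes.read_camera(name): name is "scene" or "top" or "wrist"; returns the picture (420x560x3 uint8, red, green, blue); there is no depth.
- eyes.calibration(name): a dict with "K" (3x3 intrinsics, pixels), "R" (3x3) and "t" (3): a world point X has camera coordinates R X + t. Camera axes: x right, y down, z forward; pixel columns grow to the right and rows downward; lengths in m; the calibration is good to about 2 mm. A picture is of the moment at which its call begins: read the wrist's pose just before it. calibration takes no time and is no camera call; for the wrist camera it gives the pose at the moment of the call.
- robot.close_job(): hands the job in; it is judged then, once.
Trained networks look in the newest picture that a camera, given by its name, has taken for a name from the list of things; names that differ only in an ending like _2 or _b are one class to them, and where a whole thing is asked for, a point or a joint stands for the part that bears it (a point fixed in the world has none). Each returns a list of dicts, best first, with "conf" (0 to 1); they miss things now and then, are a little off and sometimes report something else, mostly with a low value. They report only what shows in the picture. A call takes as long as a camera call. They do not tell look-alikes from the thing itself.
- eyes.search_frame(camera, thing): "rect" ([left, top, width, height] in pixels, round what is visible of it).
- eyes.place_of(camera, thing): "xy" ([column, row] in pixels: a listed point, or the origin of a listed thing).
The state is a dict: "t": time; "q": joint angles; "dq": joint speeds; "joint_torque": joint torques, N m; "tool_pos": TCP position; "orientation": TCP orientation; "force": force on the tool from outside, world axes, zero at the start; "wrist_torque": the same for the moment, N m; "opening": finger opening in m; "gripper_force": force on a finger pad.
Only numpy, scipy, OpenCV 4.12 (cv2) and the standard library are available. Lean on these libraries where they do the work, as an engineer would, in place of code of your own. Each camera call takes 0.05 s, during which the arm holds its last target. There are 200 camera calls.

## Task

Take the scriber from its stand and, with its point resting on the plywood disc, draw it slowly (about 2 cm a second) along the guide's slot from the end near the knob to the outer end; then put the scriber back upright in the empty hole of the stand and let go of it. After that turn the knob clockwise, counting clicks, to the third stop from where it stands, never on to the fourth, and finish while still gripping the knob there so that a colleague can lock it. Leave the marker pen, tape roll and screwdriver where they are.

Things in the scene. Friction and masses are not known exactly. Their poses are not given: they have to be found in the camera images.
- rig: Marking-out rig, fixed to the table: round grey housing on a dark steel base plate 200 x 200 mm, 32 mm high in all, carrying a plywood disc 240 mm across. Origin on the table under the disc's centre, z up; place and yaw vary. A flat steel guide with a straight slot reaches over the disc along the rig's -y axis (see slot_mid), on a post outside the disc (out to y = -150 mm).
- blank: The plywood disc, 240 mm across and 6 mm thick, level, its top 40 mm above the table. It turns together with the knob. Origin on the table under its centre.
- knob: Black knob fixed on the disc's centre: hub 38 mm across up to 52 mm above the table, on it a flat grip bar 42 mm long (knob's x axis), 14 mm thick (its y axis), from 52 to 88 mm above the table. Origin on the table under its centre, axes turn with it. At the start the bar lies at right angles to the slot (axes parallel to the rig's).
- knob_grip (a point): Point on the knob's axis at grip height, 72 mm above the table.
- dial (a joint): Angle of knob and disc, rad: 0 at the start, at an end stop (it cannot turn anticlockwise), growing clockwise seen from above. Spring-like detents every 22.5 degrees (0.393 rad): third stop at 1.178. Between stops it first resists (peak 0.06 to 0.12 N m, a quarter of a step on), then past halfway pulls itself into the next stop, where it stays.
- slot_inner (a point): Point on the disc's top surface in the middle of the slot's width, near the slot's inner end (7 mm from it): where the line starts.
- slot_mid (a point): Point on the disc's top surface halfway along the slot, 77.5 mm from the disc's centre. The slot is 12 mm wide in the rig's x and 75 mm long in its y, ends closed at y = -40 and -115 mm. The guide around it: 34 mm wide, y = -34 to -140 mm, underside 42 mm and top 48 mm above the table. It does not turn or give.
- slot_outer (a point): Point on the disc's top surface in the slot, 7 mm from its outer end: where the line ends, 61 mm from slot_inner. Disc and guide do not give.
- stand: Fixed wooden block 70 x 120 x 50 mm (x, y, z), origin under its centre. Two upright holes 17 mm in diameter, 45 mm deep (floor 5 mm above the table), at y = +30 and y = -30 mm of its frame, edges chamfered. One holds the scriber, the other the marker pen; which is which varies.
- scriber: Metal scriber, 125 mm long, about 50 g, point down. Origin at the tip of its point, z along it up to the blunt end. Point 5 mm in diameter for 18 mm, then 9 mm up to 24 mm, then a plain round aluminium barrel 14 mm in diameter from 24 mm to 125 mm. Stands in a hole of the stand with its tip on the hole's floor, so that 80 mm shows above the block.
- marker: Marker pen, grey, 14 mm in diameter with a black cap 20 mm in diameter, 96 mm long, upright in the other hole; 51 mm shows. Leave alone. Origin at its lower end.
- tape: Loose roll of tape lying flat, 90 mm across, 24 mm high. Leave alone. Origin under its centre.
- driver: Loose screwdriver lying on the table, 170 mm long. Leave alone.
Mind the look-alikes: they are no part of the job. Several things look just like the stand: the one meant starts farthest from the robot's base.

How it is judged:
On the way, in this order (a step that is already met when the one before it is completed fails the run):
1. the scriber's point touches the disc in the slot's inner end (contact force between scriber and blank above 0.2 N and y of scriber in the frame of rig between -0.0555 and -0.038 m and x of scriber in the frame of rig between -0.008 and 0.008 m), for 0.05 s.
2. the point touches the disc a quarter to a half along the slot (contact force between scriber and blank above 0.2 N and y of scriber in the frame of rig between -0.075 and -0.06 m and x of scriber in the frame of rig between -0.008 and 0.008 m), for 0.05 s.
3. the point touches the disc half to three quarters along the slot (contact force between scriber and blank above 0.2 N and y of scriber in the frame of rig between -0.095 and -0.08 m and x of scriber in the frame of rig between -0.008 and 0.008 m), for 0.05 s.
4. the point touches the disc in the slot's outer end (contact force between scriber and blank above 0.2 N and y of scriber in the frame of rig between -0.117 and -0.0995 m and x of scriber in the frame of rig between -0.008 and 0.008 m), for 0.05 s.
5. the scriber is back upright in the stand's hole and released (z of scriber in the frame of stand below 0.02 m and x of scriber in the frame of stand between -0.012 and 0.012 m and y of scriber in the frame of stand between -0.045 and 0.045 m and angle between scriber's own z axis and vertical below 0.25 rad and contact force between the fingers and scriber below 0.1 N), for 0.2 s.
6. the gripped knob is turned to the first stop (value of joint dial between 0.2627 and 0.5827 rad and contact force between the fingers and knob above 2 N), for 0.02 s.
7. the gripped knob is at the third stop (value of joint dial between 1.0481 and 1.3081 rad and contact force between the fingers and knob above 2 N), for 0.2 s.
At the end, for the whole second after the job is handed in: Knob still gripped by the fingers (over 8 N) and at rest within 0.13 rad of the third stop (1.178 rad); scriber upright (within 0.25 rad) in a hole of the stand, tip less than 20 mm above the table level, not touched by the fingers; marker, tape and screwdriver within 20 mm of where they were (all of step 5 and value of joint dial between 1.0481 and 1.3081 rad and velocity of joint dial between -0.1 and 0.1 rad/s and contact force between the fingers and knob above 8 N and distance of each of marker, tape, driver from where it was at the start of the episode below 0.02 m); the arm keeps its last pose, push and grip.
It fails at once if the scriber is drawn along the slot faster than 60 mm/s ((contact force between scriber and blank above 0.2 N and y of scriber in the frame of rig between -0.098 and -0.057 m and x of scriber in the frame of rig between -0.008 and 0.008 m) and linear speed of scriber above 0.06 m/s).
It fails at once if the disc is turned while the scriber is out of its stand (value of joint dial above 0.2 rad and z of scriber in the frame of stand above 0.03 m).
It fails at once if the knob goes on past the third stop towards the fourth (value of joint dial above 1.37445 rad).
It fails at once if the marker pen, tape roll or screwdriver is moved by more than 20 mm (distance of any of marker, tape, driver from where it was at the start of the episode above 0.02 m).
It also fails if it takes over 61 s, if anything falls off the work surface, if the arm or the gripper's body presses on something with over 40 N, if the wrist force passes 120 N, or if a joint passes its speed limit or range.

## Working session

There is one attempt and no reset: what is moved stays moved. The work goes in short steps, Python scripts to look and compute and a tool call to move; the robot and the scene stay as the last step left them, time stands still between calls to the robot, and variables do not carry over. Pictures are saved under pics/ and viewed, at most 10 in all, crops included, and the job is handed in when it is done.

Besides the shell and the picture viewer there is one more tool, called after "Emit:" as a command line: name --argument value ..., lists and objects as JSON in quotes. apply_moves: Moves the arm, as the interface text tells. Its arguments: {"type":"object","properties":{"steps":{"type":"array"},"grip_force":{"type":"number"}},"required":["steps"]}

```bash
mkdir -p pics
cat > h.py <<'E'
import numpy as np, cv2
from scipy.spatial.transform import Rotation as Ro
from plant import robot, eyes
def shot(cam,name=None):
    im=eyes.read_camera(cam)
    if name: cv2.imwrite('pics/'+name,im[:,:,::-1])
    return im
def back(cam,px,z,c=None):
    c=c or eyes.calibration(cam); K,R,t=map(np.array,(c['K'],c['R'],c['t']))
    d=R.T@np.linalg.inv(K)@np.array([px[0],px[1],1.]); o=-R.T@t
    return o+d*(z-o[2])/d[2]
def proj(cam,X,c=None):
    c=c or eyes.calibration(cam); p=np.array(c['K'])@(np.array(c['R'])@np.array(X)+np.array(c['t'])); return p[:2]/p[2]
def st():
    s=robot.read_state(); R=Ro.from_rotvec(s['orientation']).as_matrix()
    print('t',round(s['t'],2),'p',np.round(s['tool_pos'],4),'x',np.round(R[:,0],3),'y',np.round(R[:,1],3),'z',np.round(R[:,2],3),'F',np.round(s['force'],1),'op',round(s['opening'],4),'gf',s['gripper_force'],'q',np.round(s['q'],2))
    return s,R
E
python3 - <<'E'
from h import *
st(); print(robot.grip_point_offset)
a=shot('scene'); b=shot('top')
cv2.imwrite('pics/top1.png',b[:,:,::-1]); cv2.imwrite('pics/sc1.png',a[:,:,::-1])
H={'stand':0,'scriber':.005,'marker':.005,'slot_inner':.04,'slot_mid':.04,'slot_outer':.04,'knob_grip':.072,'rig':0,'tape':0}
for cam in('top','scene'):
  for n,z in H.items():
    for d in eyes.place_of(cam,n): print(cam,n,np.round(d['xy'],1),round(d['conf'],2),np.round(back(cam,d['xy'],z)[:2],4))
E
```

```text
t 0.0 p [ 0.2139 -0.56    0.2176] x [0.934 0.357 0.   ] y [ 0.357 -0.934 -0.002] z [-0.001  0.002 -1.   ] F [ 0.3  0.3 -0.3] op 0.093 gf 0.0 q [-1.29  0.13  1.49 -0.    1.52 -0.09]
0.0188
top stand [214.1 271.8] 0.97 [0.3339 0.1695]
top stand [153.7 279.9] 0.89 [0.3152 0.3345]
top stand [342.4 285.9] 0.89 [ 0.289  -0.1803]
top stand [171.7 228.2] 0.65 [0.4559 0.2874]
top scriber [171.3 143.3] 0.4 [0.6973 0.2908]
top marker [154.1 224.5] 0.53 [0.4667 0.335 ]
top slot_inner [328.8 182.4] 0.87 [ 0.5688 -0.1483]
top slot_mid [338.8 177.5] 0.9 [ 0.5818 -0.176 ]
top slot_outer [349.8 175.2] 0.71 [ 0.5876 -0.2062]
top knob_grip [311.7 183.2] 0.67 [ 0.5613 -0.0994]
top rig [313.  191.3] 0.93 [ 0.552  -0.1078]
top tape [155.3 223.4] 0.73 [0.4702 0.3332]
top tape [427.5 211.8] 0.71 [ 0.4878 -0.4253]
scene stand [383.4 189.4] 0.91 [0.4692 0.295 ]
scene stand [313.9 179.9] 0.83 [0.3265 0.1703]
scene stand [193.9 218.4] 0.8 [ 0.2879 -0.1746]
scene stand [354.9 161.2] 0.75 [0.3195 0.3271]
scene stand [253.5 276.3] 0.44 [ 0.5384 -0.1569]
scene slot_inner [265.6 272.3] 0.75 [ 0.5764 -0.1493]
scene slot_mid [254.  278.1] 0.84 [ 0.5764 -0.177 ]
scene slot_outer [244.4 285.4] 0.66 [ 0.582  -0.2028]
scene knob_grip [280.4 246.3] 0.74 [ 0.5584 -0.1001]
scene rig [278.9 273.5] 0.93 [ 0.5629 -0.108 ]
scene tape [126.4 319.2] 0.59 [ 0.4928 -0.4183]
```

View pics/top1.png

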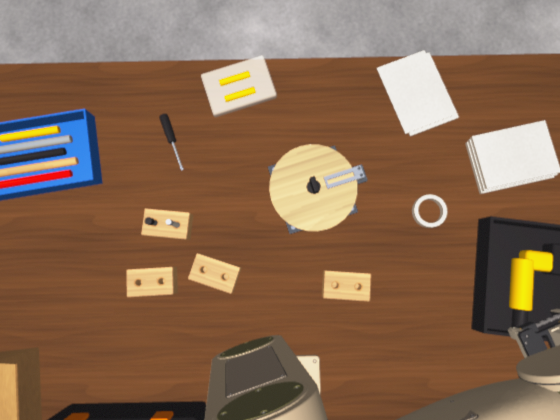

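View pics/sc1.png

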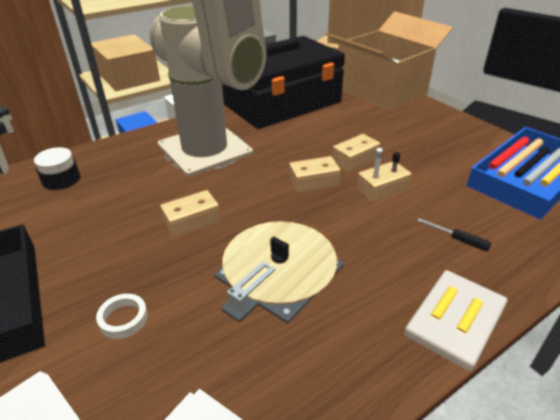

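Candidates for the stand (top picture): A (165,223) holding marker and scriber, B (150,282), C (214,272) and D (347,286), all with empty holes. By base distance A is about 0.55 m, B 0.46, C 0.37 and D 0.34, so A is the one. I'll check it in a close crop while moving over the rig for a nearer look.

Run:
```python
import cv2
a=cv2.imread('pics/sc1.png')[120:230,290:440]; b=cv2.imread('pics/top1.png')[190:300,115:255]
cv2.imwrite('pics/crop1.png',cv2.hconcat([cv2.resize(a,(400,400)),cv2.resize(b,(400,400))]))
```

```text
(no output)
```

View pics/crop1.png

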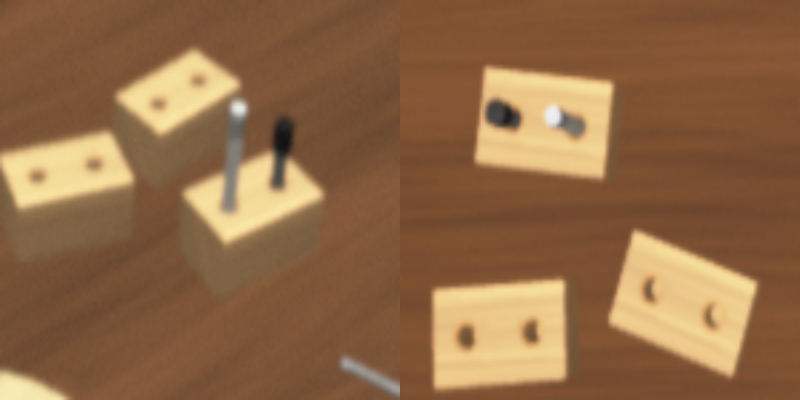

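Emit:
apply_moves --steps '[0.98,-0.65,-0.1,0,0,0,100,0.98,-0.65,-0.1,0,0,0,100,0.98,-0.65,-0.1,0,0,0,100,0.98,-0.65,-0.1,0,0,0,100,0.98,-0.65,-0.1,0,0,0,100,0.98,-0.65,-0.1,0,0,0,100,0.98,-0.65,-0.1,0,0,0,100,0.98,-0.65,-0.1,0,0,0,100,0.98,-0.65,-0.1,0,0,0,100,0.98,-0.65,-0.1,0,0,0,100,0.98,-0.65,-0.1,0,0,0,100,0.98,-0.65,-0.1,0,0,0,100]'

```text
t: 2.0
tool_pos: [0.461, -0.2145, 0.2551]
orientation: [3.089, 0.57, 0.001]
force: [0.8, -0.3, -0.5]
opening: 0.0932
gripper_force: 0.0
```

Run:
```python
from h import *
st(); c=eyes.calibration('wrist'); shot('wrist','w1.png')
print('cam',-np.array(c['R']).T@c['t'], np.array(c['R']).round(2).tolist())
for n,z in {'slot_inner':.04,'slot_mid':.04,'slot_outer':.04,'knob_grip':.072,'rig':0}.items():
    for d in eyes.place_of('wrist',n): print(n,np.round(d['xy'],1),round(d['conf'],2),np.round(back('wrist',d['xy'],z,c)[:2],4))
```

```text
t 2.0 p [ 0.461  -0.2145  0.2551] x [0.934 0.357 0.   ] y [ 0.357 -0.934  0.001] z [ 0.001 -0.    -1.   ] F [ 0.8 -0.3 -0.5] op 0.0932 gf 0.0 q [-0.54 -0.13  1.69  0.    1.59  0.67]
cam [ 0.52361082 -0.19036236  0.42009418] [[0.36, -0.93, 0.0], [-0.91, -0.35, 0.24], [-0.22, -0.09, -0.97]]
slot_inner [263.9  87.2] 0.88 [ 0.5707 -0.1494]
slot_mid [288.9  86.9] 0.95 [ 0.5817 -0.1774]
slot_outer [313.1  88. ] 0.58 [ 0.591  -0.2051]
knob_grip [215.7  77.7] 0.69 [ 0.5571 -0.1002]
rig [232.7  90.4] 0.67 [ 0.5571 -0.1075]
```

View pics/w1.png

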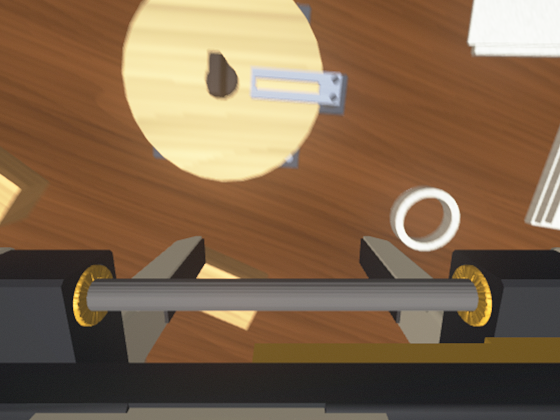

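Confirmed: stand A has the marker in its left (+y) hole and the scriber in its right hole. In w1 the slot runs about (256,85) to (320,89) and the knob is at (216,78). I'll fit the slot precisely from this picture.

Run:
```python
from h import *
c=eyes.calibration('wrist'); im=cv2.imread('pics/w1.png')
# rectify guide top plane z=.048 to world grid, 0.25mm/px, region x .53-.63, y -.26..-.11
x0,y0,s=.53,-.27,4000
pts=[(.53,-.27),(.65,-.27),(.65,-.11),(.53,-.11)]
src=np.float32([proj('wrist',(*p,.048),c) for p in pts]); dst=np.float32([((p[0]-x0)*s,(p[1]-y0)*s) for p in pts])
w=cv2.warpPerspective(im,cv2.getPerspectiveTransform(src,dst),(480,640),flags=cv2.INTER_CUBIC)
h=cv2.cvtColor(w,cv2.COLOR_BGR2HSV); b,g,r=[w[:,:,i].astype(int) for i in range(3)]
m=((b>=r-5)&(b>110)).astype(np.uint8)*255
m=cv2.morphologyEx(m,cv2.MORPH_OPEN,np.ones((7,7)))
cs,hi=cv2.findContours(m,cv2.RETR_CCOMP,cv2.CHAIN_APPROX_NONE)
for k,cc in enumerate(cs):
    if cv2.contourArea(cc)<2000: continue
    (cx,cy),wh,a=cv2.minAreaRect(cc); print('hole' if hi[0][k][3]>=0 else 'outer',x0+cx/s,y0+cy/s,np.array(wh)/s,a)
cv2.imwrite('pics/rect1.png',np.hstack([w,cv2.cvtColor(m,cv2.COLOR_GRAY2BGR)])[:600,:800])
```

```text
outer 0.5799695472717286 -0.19064757537841798 [0.04366521 0.11013453] 16.557069778442383
hole 0.579850227355957 -0.17712957763671877 [0.01497591 0.07693865] 16.821407318115234
```

View pics/rect1.png

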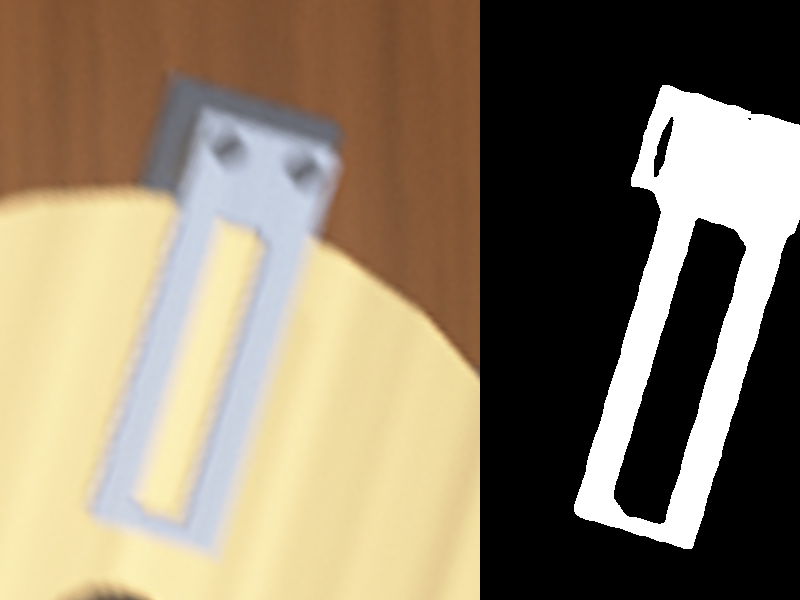

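Slot middle is (0.580,-0.177) and the rig yaw is about 16.8°. The mask agrees with the rectified picture. Next, view the stand from near.

Emit:
apply_moves --steps '[0.36,-0.93,0,0,0,-0.95,100,0.45,-0.89,0,0,0,-0.95,100,0.54,-0.84,0,0,0,-0.95,100,0.62,-0.79,0,0,0,-0.95,100,0.69,-0.72,0,0,0,-0.95,100,0.76,-0.65,0,0,0,-0.95,100,0.82,-0.57,0,0,0,-0.95,100,0.87,-0.49,0,0,0,-0.95,100,0.92,-0.4,0,0,0,-0.95,100,0.95,-0.3,0,0,0,-0.95,100,0.98,-0.21,0,0,0,-0.95,100,0.99,-0.11,0,0,0,0,100]'

```text
t: 3.3
tool_pos: [0.461, 0.1435, 0.2546]
orientation: [2.338, 2.098, -0.0]
force: [0.1, -0.5, -0.0]
opening: 0.0931
gripper_force: 0.0
```

Run:
```python
from h import *
st(); c=eyes.calibration('wrist'); shot('wrist','w2.png')
for n,z in {'stand':0,'scriber':.005,'marker':.005}.items():
    for d in eyes.place_of('wrist',n): print(n,np.round(d['xy'],1),round(d['conf'],2),np.round(back('wrist',d['xy'],z,c)[:2],4))
    for d in eyes.search_frame('wrist',n): print(n,np.round(d['rect'],1),round(d['conf'],2))
```

```text
t 3.3 p [0.461  0.1435 0.2546] x [ 0.108  0.994 -0.   ] y [ 0.994 -0.108  0.   ] z [ 0. -0. -1.] F [ 0.1 -0.5 -0. ] op 0.0931 gf 0.0 q [ 0.2  -0.2   1.75 -0.    1.6   0.3 ]
stand [149.3  53.1] 0.73 [0.3099 0.3332]
stand [190.3 178.1] 0.72 [0.3331 0.1672]
stand [269.   72.8] 0.67 [0.4613 0.293 ]
stand [240.    1.4  63.9 119. ] 0.92
stand [ 89.5   2.4  99.7 104.3] 0.65
stand [178.8 353.1  43.6  10.4] 0.64
stand [146.4 131.4  74.9 102.1] 0.59
scriber [271.4  94. ] 0.55 [0.4614 0.266 ]
scriber [260.   68.3  16.7  31.2] 0.54
marker [268.7  70.5] 0.68 [0.4613 0.2948]
marker [259.6   2.5  16.2  40.2] 0.59
marker [352.3 333.2  19.7   7.5] 0.43
```

View pics/w2.png

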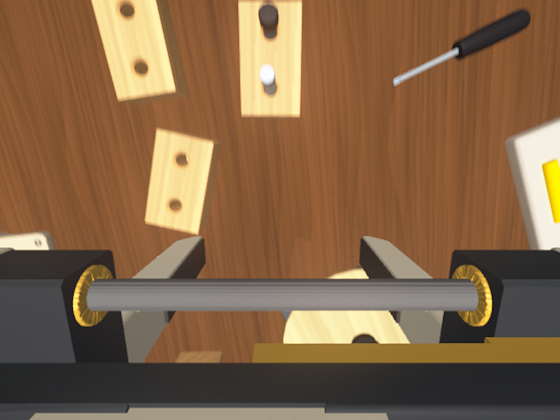

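The scriber's top is at (267,74), the marker's cap at (268,17), and the block spans (239..302, 0..117).

Run:
```python
from h import *
c=eyes.calibration('wrist'); s,R=st(); im=cv2.imread('pics/w2.png'); h=cv2.cvtColor(im,cv2.COLOR_BGR2HSV)
m=((h[:,:,2]>190)&(h[:,:,1]<40)).astype(np.uint8); m[:55]=0;m[100:]=0;m[:,:245]=0;m[:,295:]=0
M=cv2.moments(m,True); p=(M['m10']/M['m00'],M['m01']/M['m00']); print(p,M['m00'],'top->',back('wrist',p,.13,c))
for q in((239.5,116.5),(300.5,117),(239,2),(302,2)): print(q,back('wrist',q,.05,c))
b=back('wrist',p,.13,c); d=b-s['tool_pos']; print('shift tool units xy',(R.T@d)[:2]/.03, proj('wrist',(b[0],b[1],.05),c))
```

```text
t 3.65 p [0.4612 0.142  0.2546] x [ 0.114  0.993 -0.   ] y [ 0.993 -0.114 -0.   ] z [-0. -0. -1.] F [ 0.1 -0.4 -1.1] op 0.0929 gf 0.0 q [ 0.19 -0.2   1.75 -0.    1.6   0.31]
(266.5584415584416, 73.70995670995671) 231.0 top-> [0.46234296 0.2651631  0.13      ]
(239.5, 116.5) [0.42208361 0.23762504 0.05      ]
(300.5, 117) [0.49458917 0.22870206 0.05      ]
(239, 2) [0.43942594 0.3566837  0.05      ]
(302, 2) [0.50823928 0.34876697 0.05      ]
shift tool units xy [ 4.08449492 -0.42770252] [270.01142476  87.93783445]
```

Emit:
apply_moves --steps '[0.81,-0.084,0,0,0,0,100,0.81,-0.084,0,0,0,0,100,0.81,-0.084,0,0,0,0,100,0.81,-0.084,0,0,0,0,100,0.82,-0.084,0,0,0,0,100,0,0,0.5,0,0,0,100,0,0,0.5,0,0,0,80,0,0,0.5,0,0,0,70,0,0,0.5,0,0,0,60,0,0,0,0,0,0,60]'

```text
t: 4.48
tool_pos: [0.4608, 0.264, 0.1911]
orientation: [-2.343, -2.091, 0.008]
force: [0.2, -1.1, -0.5]
opening: 0.071
gripper_force: 0.0
```

Run:
```python
from h import *
s,R=st(); c=eyes.calibration('wrist'); shot('wrist','w3.png')
b=np.array([.4625,.2645,0]); print('res units',(R.T@(b-s['tool_pos']))/.03, proj('wrist',(.4625,.2645,.13),c))
print(eyes.place_of('wrist','scriber')[:1],eyes.search_frame('wrist','scriber')[:1])
```

```text
t 4.48 p [0.4608 0.264  0.1911] x [ 0.114  0.994 -0.003] y [ 0.994 -0.114 -0.004] z [-0.005 -0.002 -1.   ] F [ 0.2 -1.1 -0.5] op 0.071 gf 0.0 q [ 0.42 -0.04  1.71 -0.    1.47  0.54]
res units [0.04251585 0.08339148 6.36977339] [283.04333098 221.94977992]
[{'xy': [282.1, 194.6], 'conf': 0.85}] [{'rect': [271.5, 189.6, 17.0, 39.6], 'conf': 0.8}]
```

View pics/w3.png

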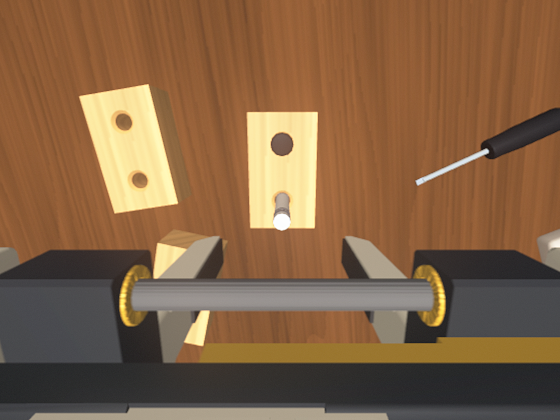

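The scriber's top is at (282,222), where predicted and centred between the fingers. Descend and grip.

Emit:
apply_moves --steps '[0.02,0.03,0.65,0,0,0,60,0,0,0.65,0,0,0,60,0,0,0.65,0,0,0,50,0,0,0.65,0,0,0,45,0,0,0.65,0,0,0,40,0,0,0.57,0,0,0,40,0,0,0,0,0,0,40,0,0,0,0,0,0,0,0,0,0,0,0,0,0,0,0,0,0,0,0,0,0,0,0,0,0,0,0,0,0,0,0,0,0,0]' --grip_force 25

```text
t: 5.63
tool_pos: [0.4628, 0.2672, 0.0816]
orientation: [-2.341, -2.093, -0.001]
force: [-5.7, 0.2, 9.2]
opening: 0.0138
gripper_force: 24.9
```

Run:
```python
from h import *
st()
```

```text
t 5.63 p [0.4628 0.2672 0.0816] x [0.111 0.994 0.001] y [ 0.994 -0.111 -0.   ] z [-0.     0.001 -1.   ] F [-5.7  0.2  9.2] op 0.0138 gf 24.945327043533325 q [0.43 0.06 1.82 0.   1.26 0.54]
```

Emit:
apply_moves --steps '[0,0,-0.4,0,0,0,0,0,0,-0.7,0,0,0,0,0,0,-0.8,0,0,0,0,0,0,-0.8,0,0,0,0,0,0,-0.8,0,0,0,0,0,0,-0.5,0,0,0,0,0,0,0,0,0,0,0,0,0,0,0,0,0,0]'

```text
t: 6.3
tool_pos: [0.4639, 0.2669, 0.2017]
orientation: [2.341, 2.093, 0.005]
force: [-0.3, -1.2, -1.3]
opening: 0.014
gripper_force: 25.0
```

Run:
```python
from h import *
s,R=st()
shot('scene','s2.png'); print(eyes.search_frame('scene','scriber')[:2])
for n in('scriber',): print(eyes.place_of('scene',n)[:2], proj('scene',s['tool_pos']+np.array([0,0,-.0766])),proj('scene',s['tool_pos']+np.array([0,0,-.0766+.125])))
```

```text
t 6.3 p [0.4639 0.2669 0.2017] x [0.111 0.994 0.002] y [ 0.994 -0.111  0.003] z [ 0.003  0.001 -1.   ] F [-0.3 -1.2 -1.3] op 0.014 gf 24.987288415431976 q [ 0.43 -0.04  1.69 -0.    1.48  0.54]
[{'rect': [377.2, 103.9, 7.2, 48.8], 'conf': 0.65}]
[{'xy': [383.1, 151.7], 'conf': 0.53}, {'xy': [246.7, 287.5], 'conf': 0.15}] [380.32784712 151.33171792] [387.18803404 104.66385156]
```

Run:
```python
import cv2
a=cv2.imread('pics/s2.png')[90:190,330:440]
cv2.imwrite('pics/c2.png',cv2.resize(a,(660,600),interpolation=cv2.INTER_CUBIC))
```

```text
(no output)
```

View pics/c2.png

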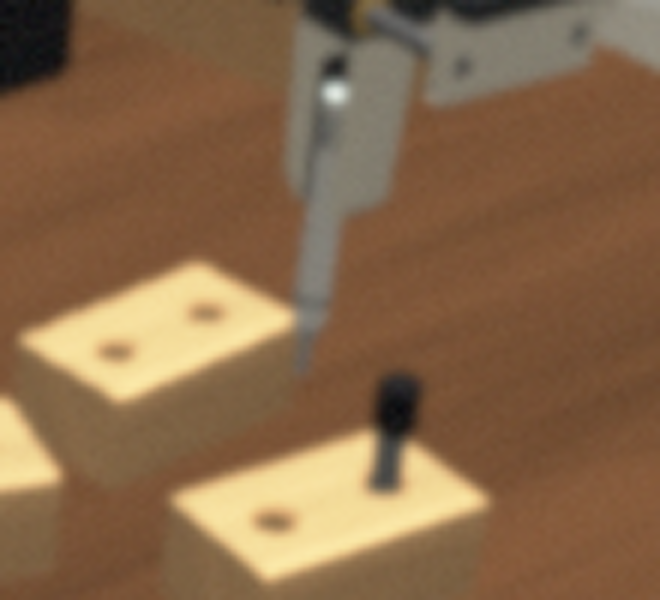

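The scriber hangs upright: tip at (380,152) and top at (386,105), both as predicted. Now carry it to the slot.

Emit:
apply_moves --steps '[-0.934,0.357,0,0,0,0.925,0,-0.895,0.446,0,0,0,0.925,0,-0.848,0.53,0,0,0,0.925,0,-0.793,0.609,0,0,0,0.925,0,-0.73,0.683,0,0,0,0.925,0,-0.661,0.75,0,0,0,0.925,0,-0.585,0.811,0,0,0,0.925,0,-0.505,0.863,0,0,0,0.925,0,-0.418,0.909,0,0,0,0.925,0,-0.329,0.944,0,0,0,0.925,0,-0.235,0.972,0,0,0,0.925,0,-0.141,0.99,0,0,0,0.925,0]'

```text
t: 7.45
tool_pos: [0.5522, -0.0833, 0.1982]
orientation: [-3.107, -0.457, 0.004]
force: [0.1, 0.9, -0.6]
opening: 0.0137
gripper_force: 25.0
```

Emit:
apply_moves --steps '[0,0.5,0,0,0,0,0,0,0,0,0,0,0,0,0,0,0,0,0,0,0,0,0,0,0,0,0,0]'

```text
t: 7.78
tool_pos: [0.5568, -0.0952, 0.1991]
orientation: [-3.105, -0.467, 0.002]
force: [-0.1, -0.6, -0.8]
opening: 0.0141
gripper_force: 25.0
```

Run:
```python
from h import *
s,R=st()
b=np.array([.5716,-.1492,.0766+.04]); print('res units',(R.T@(b-s['tool_pos']))/.03, 'yawerr deg',np.degrees(np.arctan2(*R[1::-1,1]))+73.2)
```

```text
t 7.78 p [ 0.5568 -0.0952  0.1991] x [ 0.956  0.294 -0.001] y [ 0.294 -0.956 -0.001] z [-0.002  0.001 -1.   ] F [-0.1 -0.6 -0.8] op 0.0141 gf 24.988724291324615 q [-0.26  0.05  1.61  0.    1.48  1.01]
res units [-0.05503891  1.86840209  2.74878077] yawerr deg 0.31917630351132686
```

Emit:
apply_moves --steps '[-0.02,0.62,0,0,0,0,0,-0.02,0.62,0,0,0,0,0,-0.02,0.63,0.2,0,0,0,0,0,0,0.6,0,0,0,0,0,0,0.6,0,0,0,0,0,0,0.5,0,0,0,0,0,0,0,0,0,0,0,0,0,0,0,0,0,0,0,0,0,0,0,0,0]'

```text
t: 8.53
tool_pos: [0.5725, -0.1496, 0.1441]
orientation: [3.106, 0.467, 0.001]
force: [-0.3, 0.3, -0.2]
opening: 0.0135
gripper_force: 25.0
```

Run:
```python
from h import *
s,R=st()
b=np.array([.5716,-.1492,.0766+.04]); print('res units',(R.T@(b-s['tool_pos']))/.03)
a=shot('scene'); 
for n in('slot_inner','slot_mid','slot_outer','scriber'): print(n,[(d['xy'],d['conf']) for d in eyes.place_of('scene',n)[:1]])
print('tip pred',proj('scene',s['tool_pos']-[0,0,.0766]),'inner',proj('scene',(.5712,-.1478,.04)),proj('scene',(.5887,-.2062,.04)))
w=shot('wrist')
A=cv2.resize(a[230:320,210:330,::-1],(800,600),interpolation=cv2.INTER_CUBIC)
cv2.imwrite('pics/c3.png',A); cv2.imwrite('pics/w4.png',w[:,:,::-1])
```

```text
t 8.53 p [ 0.5725 -0.1496  0.1441] x [0.956 0.294 0.001] y [ 0.294 -0.956  0.   ] z [ 0.001 -0.    -1.   ] F [-0.3  0.3 -0.2] op 0.0135 gf 24.988701045513153 q [-0.34  0.15  1.6   0.    1.39  0.93]
res units [-0.02538761 -0.02289679  0.9169018 ]
slot_inner [([268.0, 271.9], 0.76)]
slot_mid [([253.9, 278.2], 0.69)]
slot_outer [([247.9, 287.1], 0.74)]
scriber [([280.5, 270.0], 0.72)]
tip pred [264.000418   261.61700341] inner [264.84637431 270.48681502] [244.67412651 288.22353098]
```

View pics/c3.png

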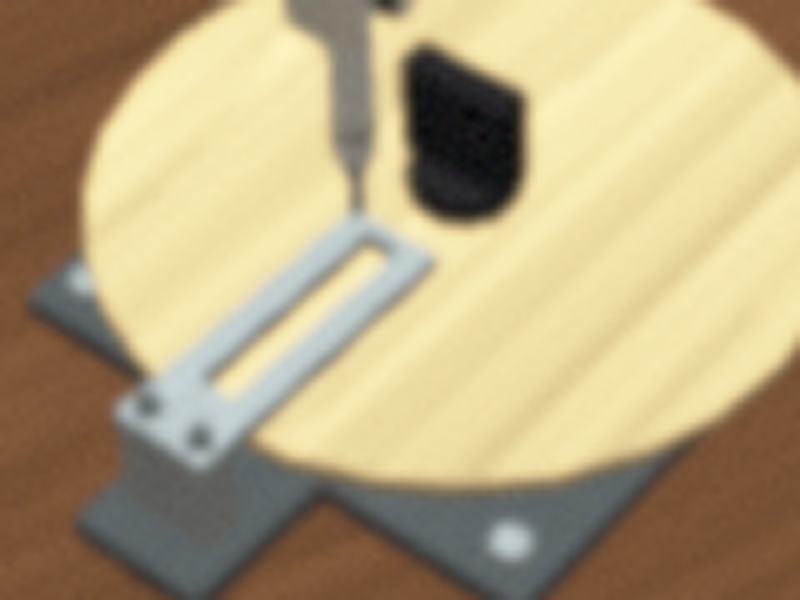

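The tip at (263.5,262) matches prediction (264,261.6) and lies over the slot's inner end, on its centre line. Lower it gently.

Emit:
apply_moves --steps '[-0.025,-0.02,0.3,0,0,0,0,0,0,0.25,0,0,0,0,0,0,0.15,0,0,0,0,0,0,0.1,0,0,0,0,0,0,0.08,0,0,0,0,0,0,0.05,0,0,0,0,0,0,0.05,0,0,0,0,0,0,0.02,0,0,0,0,0,0,0,0,0,0,0]'

```text
t: 9.58
tool_pos: [0.5726, -0.15, 0.1162]
orientation: [3.106, 0.465, 0.005]
force: [-4.7, 3.8, 18.2]
opening: 0.0133
gripper_force: 25.0
```

Run:
```python
from h import *
s,R=st()
b=np.array([.5716,-.1492,.0766+.04]); print('res units',(R.T@(b-s['tool_pos']))/.03)
```

```text
t 9.58 p [ 0.5726 -0.15    0.1162] x [0.956 0.293 0.003] y [ 0.293 -0.956  0.001] z [ 0.003 -0.    -1.   ] F [-4.7  3.8 18.2] op 0.0133 gf 25.033634305000305 q [-0.34  0.18  1.63  0.    1.33  0.93]
res units [-0.02476265 -0.03466279 -0.01279722]
```

Emit:
apply_moves --steps '[0,0,-0.05,0,0,0,0,0,0.03,0,0,0,0,0,0,0.05,0,0,0,0,0,0,0.055,0,0,0,0,0,0,0.055,0,0,0,0,0,0,0.055,0,0,0,0,0]'

```text
t: 10.08
tool_pos: [0.5741, -0.1553, 0.1164]
orientation: [-3.104, -0.465, -0.003]
force: [-3.9, 8.9, 13.7]
opening: 0.0142
gripper_force: 25.2
```

Run:
```python
from h import *
s,R=st(); d=np.array([.288,-.958]); v=s['tool_pos'][:2]-[.5577,-.1028]; print('along',v@d,'lat',v@[.958,.288],'Ftool',R.T@s['force'])
```

```text
t 10.08 p [ 0.5741 -0.1553  0.1164] x [0.956 0.293 0.002] y [ 0.293 -0.956 -0.002] z [ 0.001  0.003 -1.   ] F [-3.9  8.9 13.7] op 0.0142 gf 25.186966359615326 q [-0.35  0.18  1.62  0.    1.34  0.92]
along 0.05499736519445687 lat 0.0005871968156346575 Ftool [ -1.075505    -9.70327693 -13.69518955]
```

Emit:
apply_moves --steps '[0,0.055,-0.02,0,0,0,0,0,0.055,-0.01,0,0,0,0,0,0.055,0,0,0,0,0,0,0.055,0,0,0,0,0,0,0.055,0,0,0,0,0,0,0.055,0,0,0,0,0]'

```text
t: 10.58
tool_pos: [0.5767, -0.1654, 0.1166]
orientation: [-3.105, -0.465, -0.002]
force: [-1.3, 7.0, 8.9]
opening: 0.0137
gripper_force: 25.0
```

```bash
cat > l.py <<'E'
from h import *
s,R=st(); d=np.array([.288,-.958]); v=s['tool_pos'][:2]-[.5577,-.1028]; print('along',v@d,'lat',v@[.958,.288],'Ftool',R.T@s['force'])
E
python3 l.py
```

```text
t 10.58 p [ 0.5767 -0.1654  0.1166] x [0.956 0.293 0.001] y [ 0.293 -0.956 -0.002] z [ 0.001  0.002 -1.   ] F [-1.3  7.   8.9] op 0.0137 gf 25.032295882701874 q [-0.37  0.2   1.6   0.    1.34  0.91]
along 0.06546299669345908 lat 0.0001958857864438124 Ftool [ 0.79597414 -7.13742305 -8.88354625]
```

Good: steady at 20 mm/s with 9 N on the point.

Emit:
apply_moves --steps '[0,0.055,0,0,0,0,0,0,0.055,0,0,0,0,0,0,0.055,0,0,0,0,0,0,0.055,0,0,0,0,0,0,0.055,0,0,0,0,0,0,0.055,0,0,0,0,0,0,0.055,0,0,0,0,0,0,0.055,0,0,0,0,0,0,0.055,0,0,0,0,0,0,0.055,0,0,0,0,0]'

```text
t: 11.42
tool_pos: [0.5815, -0.1812, 0.1166]
orientation: [-3.105, -0.465, -0.002]
force: [-2.2, 7.1, 8.5]
opening: 0.0139
gripper_force: 25.0
```

```bash
python3 l.py
```

```text
t 11.42 p [ 0.5815 -0.1812  0.1166] x [0.956 0.293 0.001] y [ 0.293 -0.956 -0.002] z [ 0.001  0.002 -1.   ] F [-2.2  7.1  8.5] op 0.0139 gf 25.029768347740173 q [-0.39  0.22  1.57  0.    1.34  0.89]
along 0.08196629123739058 lat 0.00024662157797859964 Ftool [-0.03199864 -7.41947086 -8.49172137]
```

Emit:
apply_moves --steps '[0,0.055,0,0,0,0,0,0,0.055,0,0,0,0,0,0,0.055,0,0,0,0,0,0,0.055,0,0,0,0,0,0,0.055,0,0,0,0,0,0,0.055,0,0,0,0,0,0,0.055,0,0,0,0,0,0,0.055,0,0,0,0,0,0,0.055,0,0,0,0,0,0,0.055,0,0,0,0,0,0,0.055,0,0,0,0,0,0,0.055,0,0,0,0,0]'

```text
t: 12.42
tool_pos: [0.5873, -0.2001, 0.1166]
orientation: [-3.105, -0.465, -0.002]
force: [-1.6, 6.4, 9.8]
opening: 0.014
gripper_force: 25.0
```

Emit:
apply_moves --steps '[0,0.055,0,0,0,0,0,0,0.055,0,0,0,0,0,0,0.04,0,0,0,0,0,0,0,0,0,0,0,0,0,0,0,0,0,0,0]'

```text
t: 12.83
tool_pos: [0.5887, -0.2047, 0.1166]
orientation: [-3.106, -0.465, -0.002]
force: [-0.7, 5.1, 8.5]
opening: 0.0135
gripper_force: 25.0
```

```bash
python3 l.py
python3 - <<'E'
from h import *
s,R=st()
b=np.array([.4628,.2662,.2]); d=b-s['tool_pos']; print(d,np.linalg.norm(d),np.degrees(np.arctan2(d[1],d[0])))
c=eyes.calibration('scene');a=shot('scene')
A=cv2.resize(a[230:320,210:330,::-1],(400,300),interpolation=cv2.INTER_CUBIC);cv2.imwrite('pics/c4.png',A)
E
```

```text
t 12.83 p [ 0.5887 -0.2047  0.1166] x [0.956 0.293 0.001] y [ 0.293 -0.956 -0.001] z [ 0.001  0.001 -1.   ] F [-0.7  5.1  8.5] op 0.0135 gf 25.014841854572296 q [-0.42  0.26  1.53  0.    1.35  0.86]
along 0.10659008026958512 lat 0.0003374433443122264 Ftool [ 0.78502214 -5.07795167 -8.45746085]
t 12.83 p [ 0.5887 -0.2047  0.1166] x [0.956 0.293 0.001] y [ 0.293 -0.956 -0.001] z [ 0.001  0.001 -1.   ] F [-0.7  5.1  8.5] op 0.0135 gf 25.014841854572296 q [-0.42  0.26  1.53  0.    1.35  0.86]
[-0.12589927  0.47094394  0.08338042] 0.4945615340851899 104.96710135804165
```

View pics/c4.png

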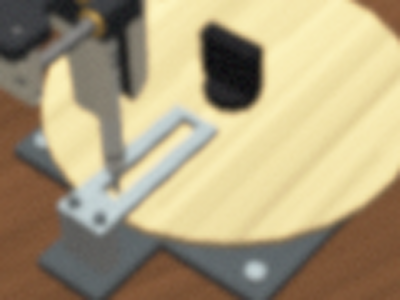

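The point is at the slot's outer end (crop 115,190). Lift and carry back.

Emit:
apply_moves --steps '[0,0,-0.4,0,0,0,0,0,0,-0.6,0,0,0,0,0,0,-0.7,0,0,0,0,0,0,-0.7,0,0,0,0,0,0,-0.5,0,0,0,0,0,0,0,0,0,0,0]'

```text
t: 13.38
tool_pos: [0.5901, -0.2067, 0.2074]
orientation: [3.103, 0.464, 0.009]
force: [0.9, -0.9, 0.1]
opening: 0.0134
gripper_force: 25.0
```

Emit:
apply_moves --steps '[0.037,-0.999,0,0,0,-0.925,0,0.134,-0.991,0,0,0,-0.925,0,0.228,-0.974,0,0,0,-0.925,0,0.322,-0.947,0,0,0,-0.925,0,0.412,-0.911,0,0,0,-0.925,0,0.498,-0.867,0,0,0,-0.925,0,0.579,-0.815,0,0,0,-0.925,0,0.656,-0.755,0,0,0,-0.925,0,0.725,-0.688,0,0,0,-0.925,0,0.788,-0.616,0,0,0,-0.925,0,0.844,-0.536,0,0,0,-0.925,0,0.893,-0.451,0,0,0,-0.925,0]'

```text
t: 14.38
tool_pos: [0.4945, 0.1433, 0.2014]
orientation: [-2.337, -2.099, 0.002]
force: [1.1, 0.4, -0.7]
opening: 0.0139
gripper_force: 25.0
```

Emit:
apply_moves --steps '[0.93,-0.36,0,0,0,0,0,0.93,-0.36,0,0,0,0,0,0.93,-0.36,0,0,0,0,0,0.7,-0.27,0,0,0,0,0,0,0,0,0,0,0,0,0,0,0,0,0,0,0,0,0,0,0,0,0,0]'

```text
t: 14.97
tool_pos: [0.4669, 0.2502, 0.2017]
orientation: [2.341, 2.094, -0.002]
force: [0.5, -0.2, -0.2]
opening: 0.0139
gripper_force: 25.0
```

```bash
cat > b.py <<'E'
from h import *
s,R=st(); b=np.array([.4624,.2668,.0816]); print('res units',(R.T@(b-s['tool_pos']))/.03,'yaw',np.degrees(np.arctan2(*R[1::-1,1])),'dq',np.abs(s['dq']).max())
E
python3 b.py
```

```text
t 14.97 p [0.4669 0.2502 0.2017] x [ 0.111  0.994 -0.001] y [ 0.994 -0.111 -0.001] z [-0.001 -0.001 -1.   ] F [ 0.5 -0.2 -0.2] op 0.0139 gf 24.996530413627625 q [ 0.4  -0.05  1.71 -0.    1.49  0.51]
res units [ 0.53907018 -0.20626727  4.0022112 ] yaw -6.380659497362087 dq 0.02091906009071906
```

Yaw is exact. Correct xy, then lower to just above the hole.

Emit:
apply_moves --steps '[0.27,-0.1,0,0,0,0,0,0.27,-0.106,0,0,0,0,0,0,0,0.7,0,0,0,0,0,0,0.7,0,0,0,0,0,0,0.5,0,0,0,0,0,0,0.3,0,0,0,0,0,0,0,0,0,0,0,0,0,0,0,0,0,0]'

```text
t: 15.63
tool_pos: [0.4626, 0.2676, 0.1365]
orientation: [-2.342, -2.093, 0.001]
force: [-0.3, -0.0, -0.8]
opening: 0.0135
gripper_force: 25.0
```

```bash
python3 b.py;  python3 - <<'E'
from h import *
s,R=st(); a=shot('scene'); b=shot('top')
for cam in('scene','top'):
  print(cam,[d['xy'] for d in eyes.place_of(cam,'scriber')[:1]],[d['rect'] for d in eyes.search_frame(cam,'scriber')[:1]],'pred tip',proj(cam,s['tool_pos']-[0,0,.0766]))
E
```

```text
t 15.63 p [0.4626 0.2676 0.1365] x [ 0.112  0.994 -0.   ] y [ 0.994 -0.112 -0.001] z [-0.001 -0.    -1.   ] F [-0.3 -0.  -0.8] op 0.0135 gf 24.996349811553955 q [0.43 0.01 1.77 0.   1.37 0.54]
res units [-0.02583804 -0.00299576  1.82866919] yaw -6.419673903676342 dq 0.025898485045796067
t 15.63 p [0.4626 0.2676 0.1365] x [ 0.112  0.994 -0.   ] y [ 0.994 -0.112 -0.001] z [-0.001 -0.    -1.   ] F [-0.3 -0.  -0.8] op 0.0135 gf 24.996349811553955 q [0.43 0.01 1.77 0.   1.37 0.54]
scene [[378.4, 173.5]] [[374.9, 127.8, 6.8, 49.8]] pred tip [376.94807802 172.90127127]
top [[173.8, 221.0]] [[269.2, 144.1, 87.1, 85.8]] pred tip [173.2934025  223.62335282]
```

Emit:
apply_moves --steps '[-0.02,0,0.2,0,0,0,0,0,0,0.25,0,0,0,0,0,0,0.25,0,0,0,0,0,0,0.25,0,0,0,0,0,0,0,0,0,0,0]'

```text
t: 16.35
tool_pos: [0.4611, 0.2663, 0.1052]
orientation: [-2.341, -2.093, 0.006]
force: [-1.2, -0.4, -1.3]
opening: 0.0137
gripper_force: 25.0
```

```bash
python3 b.py
```

```text
t 16.35 p [0.4611 0.2663 0.1052] x [ 0.111  0.994 -0.002] y [ 0.994 -0.111 -0.003] z [-0.004 -0.002 -1.   ] F [-1.2 -0.4 -1.3] op 0.0137 gf 24.99640166759491 q [0.43 0.04 1.8  0.   1.31 0.54]
res units [0.02257702 0.04446335 0.7858452 ] yaw -6.401623652726132 dq 0.029753422691496886
```

Emit:
apply_moves --steps '[0,0.02,0.25,0,0,0,0,0,0.02,0.25,0,0,0,0,0,0,0.22,0,0,0,0,0,0,0,0,0,0,0,0,0,0,0,0,0,0]'

```text
t: 16.77
tool_pos: [0.4624, 0.267, 0.0851]
orientation: [-2.34, -2.093, 0.004]
force: [-5.0, 2.5, -4.2]
opening: 0.0138
gripper_force: 25.0
```

```bash
python3 b.py
```

```text
t 16.77 p [0.4624 0.267  0.0851] x [ 0.111  0.994 -0.001] y [ 0.994 -0.111 -0.003] z [-0.003 -0.    -1.   ] F [-5.   2.5 -4.2] op 0.0138 gf 24.98917669057846 q [0.43 0.06 1.81 0.   1.27 0.54]
res units [-0.006383    0.00210205  0.11718097] yaw -6.390233741192822 dq 0.007126233714993126
```

Emit:
apply_moves --steps '[0,0,0.03,0,0,0,45,0,0,0,0,0,0,45,0,0,0,0,0,0,45,0,0,0,0,0,0,45,0,0,0,0,0,0,45,0,0,-0.3,0,0,0,45,0,0,-0.6,0,0,0,45,0,0,-0.7,0,0,0,45,0,0,-0.8,0,0,0,45,0,0,-0.8,0,0,0,45,0,0,-0.5,0,0,0,45]'

```text
t: 17.68
tool_pos: [0.4649, 0.2673, 0.2003]
orientation: [2.341, 2.093, 0.006]
force: [-0.1, 0.1, 1.5]
opening: 0.0416
gripper_force: 0.0
```

Run:
```python
from h import *
s,R=st(); shot('scene','s5.png')
print([(d['xy'],d['conf']) for d in eyes.place_of('scene','scriber')[:2]],[(d['rect'],d['conf']) for d in eyes.search_frame('scene','scriber')[:1]],'tip/top',proj('scene',(.4625,.266,.005)),proj('scene',(.4625,.266,.13)),proj('scene',(.4625,.266,.05)))
im=cv2.imread('pics/s5.png').astype(int); o=cv2.imread('pics/sc1.png').astype(int)
print('diff around stand now vs start', np.abs(im-o)[140:200,365:410].sum(2).__gt__(60).sum())
b=np.array([.5577,-.1025,.2]); d=b-s['tool_pos']; print(d,np.degrees(np.arctan2(d[1],d[0])),np.linalg.norm(d)/.03)
```

```text
t 17.68 p [0.4649 0.2673 0.2003] x [0.111 0.994 0.002] y [ 0.994 -0.111  0.003] z [ 0.004  0.001 -1.   ] F [-0.1  0.1  1.5] op 0.0416 gf 0.0 q [ 0.43 -0.04  1.69 -0.    1.48  0.54]
[([264.5, 272.4], 0.59)] [([375.8, 145.9, 4.6, 33.8], 0.58)] tip/top [373.95631778 190.33555305] [379.91697871 149.48669688] [376.0111837  176.25340284]
diff around stand now vs start 1
[ 9.28397910e-02 -3.69793631e-01 -3.22115454e-04] -75.90669699709679 12.708993325091543
```

The scene around the stand is unchanged from the start, with the scriber back in its hole. Next, a wrist view of the knob on approach.

Emit:
apply_moves --steps '[-0.995,0.105,0,0,0,0.925,45,-0.98,0.199,0,0,0,0.925,45,-0.956,0.294,0,0,0,0.925,45,-0.923,0.384,0,0,0,0.925,45,-0.881,0.473,0,0,0,0.925,45,-0.832,0.555,0,0,0,0.925,60,-0.774,0.633,0,0,0,0.925,60,-0.709,0.705,0,0,0,0.925,60,-0.637,0.771,0,0,0,0.925,60,-0.559,0.829,0,0,0,0.925,60,-0.477,0.879,0,0,0,0.925,60,-0.391,0.921,0,0,0,0.925,60]'

```text
t: 18.83
tool_pos: [0.4601, -0.0944, 0.1948]
orientation: [-3.107, -0.457, 0.003]
force: [0.2, -0.5, -0.2]
opening: 0.0558
gripper_force: 0.0
```

Emit:
apply_moves --steps '[-0.25,0.6,0,0,0,0,60,-0.25,0.6,0,0,0,0,60,0,0,0,0,0,0,60,0,0,0,0,0,0,60,0,0,0,0,0,0,60]'

```text
t: 19.25
tool_pos: [0.4569, -0.1312, 0.1954]
orientation: [-3.106, -0.464, 0.002]
force: [0.5, -0.5, 0.4]
opening: 0.0557
gripper_force: 0.0
```

Run:
```python
from h import *
s,R=st(); c=eyes.calibration('wrist'); im=shot('wrist','w6.png')[:,:,::-1]
for d in eyes.place_of('wrist','knob_grip')[:2]: print(d['conf'],d['xy'],back('wrist',d['xy'],.072,c))
for d in eyes.place_of('wrist','slot_mid')[:2]: print('mid',d['conf'],back('wrist',d['xy'],.04,c))
print([d['rect'] for d in eyes.search_frame('wrist','knob')[:1]],'pred grip',proj('wrist',(.5577,-.1015,.072),c))
# rectify at bar-top plane z=.088
x0,y0,k=.51,-.15,4000
pts=[(x0,y0),(x0+.1,y0),(x0+.1,y0+.1),(x0,y0+.1)]
src=np.float32([proj('wrist',(*p,.088),c) for p in pts]); dst=np.float32([((p[0]-x0)*k,(p[1]-y0)*k) for p in pts])
w=cv2.warpPerspective(im,cv2.getPerspectiveTransform(src,dst),(400,400),flags=cv2.INTER_CUBIC); g=cv2.cvtColor(w,cv2.COLOR_BGR2GRAY)
m=(g<90).astype(np.uint8); n,lab,stt,cen=cv2.connectedComponentsWithStats(m); i=1+np.argmax(stt[1:,4]); ys,xs=np.where(lab==i)
print('dark blob',x0+xs.min()/k,x0+xs.max()/k,y0+ys.min()/k,y0+ys.max()/k)
# coordinates along rig x/y
a=.292; X=x0+xs/k-.5577; Y=y0+ys/k+.1015; u=X*np.cos(a)+Y*np.sin(a); v=-X*np.sin(a)+Y*np.cos(a)
for lo in np.arange(u.min(),u.max(),.004):
    q=(u>=lo)&(u<lo+.004); print('u',round(lo+.002,4),'v',v[q].min().round(4),v[q].max().round(4),'val',int(g[ys[q],xs[q]].mean()))
```

```text
t 19.25 p [ 0.4569 -0.1312  0.1954] x [ 0.956  0.292 -0.001] y [ 0.292 -0.956 -0.001] z [-0.002  0.001 -1.   ] F [ 0.5 -0.5  0.4] op 0.0557 gf 0.0 q [-0.39 -0.2   1.85  0.    1.49  0.89]
0.61 [284.6, 93.2] [ 0.55916893 -0.10218821  0.072     ]
mid 0.95 [ 0.57811566 -0.17631767  0.04      ]
[[271.4, 68.2, 30.8, 52.2]] pred grip [283.41426567  94.59764857]
dark blob 0.5355 0.57775 -0.11975 -0.09175
u -0.0206 v -0.0093 0.0069 val 78
u -0.0166 v -0.0133 0.0112 val 84
u -0.0126 v -0.0155 0.0118 val 85
u -0.0086 v -0.0168 0.0054 val 85
u -0.0046 v -0.017 0.0054 val 85
u -0.0006 v -0.0162 0.0054 val 84
u 0.0034 v -0.0153 0.0056 val 85
u 0.0074 v -0.0125 0.0064 val 84
u 0.0114 v -0.0074 0.0055 val 77
u 0.0154 v -0.0073 0.0049 val 77
u 0.0194 v -0.0072 0.0049 val 78
```

Knob centre comes out at (0.558,-0.1025), consistent with the slot fit. Move over it, check, then go down.

Emit:
apply_moves --steps '[0.7,0.014,0,0,0,0,60,0.7,0.014,0,0,0,0,60,0.7,0.014,0,0,0,0,60,0.7,0.014,0,0,0,0,60,0.7,0.014,0.4,0,0,0,60,0,0,0.7,0,0,0,60,0,0,0.8,0,0,0,60,0,0,0.6,0,0,0,60,0,0,0.4,0,0,0,60,0,0,0,0,0,0,60,0,0,0,0,0,0,60]'

```text
t: 20.37
tool_pos: [0.5582, -0.1028, 0.1093]
orientation: [-3.106, -0.465, 0.002]
force: [0.2, 0.4, 0.9]
opening: 0.0556
gripper_force: 0.0
```

```bash
cat > k.py <<'E'
from h import *
s,R=st(); b=np.array([.558,-.1025,.058]); print('res units',(R.T@(b-s['tool_pos']))/.03,'yaw',np.degrees(np.arctan2(*R[1::-1,1])),'torque',np.round(s['wrist_torque'],2))
E
python3 k.py
```

```text
t 20.37 p [ 0.5582 -0.1028  0.1093] x [ 0.956  0.293 -0.001] y [ 0.293 -0.956 -0.001] z [-0.001  0.    -1.   ] F [0.2 0.4 0.9] op 0.0556 gf 0.0 q [-0.27  0.12  1.7   0.    1.32  1.  ]
res units [-9.78661015e-04 -9.17917638e-03  1.70886661e+00] yaw -72.96940983255273 torque [0.   0.01 0.01]
```

Emit:
apply_moves --steps '[0,0,0.5,0,0,0,60,0,0,0.6,0,0,0,60,0,0,0.4,0,0,0,60,0,0,0.18,0,0,0,60,0,0,0,0,0,0,60,0,0,0,0,0,0,60,0,0,0,0,0,0,0,0,0,0,0,0,0,0,0,0,0,0,0,0,0,0,0,0,0,0,0,0,0,0,0,0,0,0,0]' --grip_force 30

```text
t: 21.28
tool_pos: [0.5587, -0.1033, 0.0594]
orientation: [3.107, 0.464, 0.001]
force: [-0.1, -0.1, 0.1]
opening: 0.0271
gripper_force: 0.0
```

```bash
python3 k.py
```

```text
t 21.28 p [ 0.5587 -0.1033  0.0594] x [0.956 0.292 0.   ] y [ 0.292 -0.956  0.   ] z [ 0.001 -0.    -1.   ] F [-0.1 -0.1  0.1] op 0.0271 gf 0.0 q [-0.27  0.18  1.74  0.    1.23  1.  ]
res units [-0.01400006 -0.03242036  0.04648071] yaw -73.00235094056401 torque [-0.06  0.01 -0.01]
```

Emit:
apply_moves --steps '[0,0,0,0,0,0,0,0,0,0,0,0,0,0,0,0,0,0,0,0,0,0,0,0,0,0,0,0,0,0,0,0,0,0,0,0,0,0,0,0,0,0]'

```text
t: 21.78
tool_pos: [0.5584, -0.103, 0.0591]
orientation: [-3.107, -0.464, 0.0]
force: [-0.2, 2.2, 2.1]
opening: 0.0141
gripper_force: 30.0
```

```bash
python3 k.py
```

```text
t 21.78 p [ 0.5584 -0.103   0.0591] x [ 0.956  0.292 -0.   ] y [ 0.292 -0.956 -0.   ] z [-0.  0. -1.] F [-0.2  2.2  2.1] op 0.0141 gf 29.97855395078659 q [-0.27  0.18  1.74  0.    1.23  1.  ]
res units [-0.00706159 -0.02000077  0.03557384] yaw -72.9939360191577 torque [0.43 0.25 0.  ]
```

Firmly gripped (30 N, 14 mm). Turn to the first stop.

Emit:
apply_moves --steps '[0,0,0,0,0,0.4,0,0,0,0,0,0,0.5,0,0,0,0,0,0,0.5,0,0,0,0,0,0,0.5,0,0,0,0,0,0,0.5,0,0,0,0,0,0,0.5,0,0,0,0,0,0,0.45,0,0,0,0,0,0,0.4,0,0,0,0,0,0,0,0,0,0,0,0,0,0,0]'

```text
t: 22.62
tool_pos: [0.5585, -0.1037, 0.0591]
orientation: [3.137, -0.149, 0.0]
force: [-0.8, -1.3, 1.7]
opening: 0.0141
gripper_force: 30.0
```

```bash
python3 k.py
```

```text
t 22.62 p [ 0.5585 -0.1037  0.0591] x [ 0.996 -0.095  0.   ] y [-0.095 -0.996  0.001] z [ 0.    -0.001 -1.   ] F [-0.8 -1.3  1.7] op 0.0141 gf 29.98211145401001 q [-0.27  0.18  1.74 -0.    1.23  1.39]
res units [-0.01911967 -0.03772699  0.03616189] yaw -95.43436940741799 torque [-0.21  0.22 -0.05]
```

First stop: turned 22.4°. On to the second.

Emit:
apply_moves --steps '[0,0,0,0,0,0.4,0,0,0,0,0,0,0.5,0,0,0,0,0,0,0.5,0,0,0,0,0,0,0.5,0,0,0,0,0,0,0.5,0,0,0,0,0,0,0.5,0,0,0,0,0,0,0.45,0,0,0,0,0,0,0.4,0,0,0,0,0,0,0,0,0,0,0,0,0,0,0]'

```text
t: 23.45
tool_pos: [0.5583, -0.1044, 0.0591]
orientation: [3.047, -0.758, 0.0]
force: [-2.6, -5.0, 1.9]
opening: 0.0138
gripper_force: 30.0
```

```bash
python3 k.py
```

```text
t 23.45 p [ 0.5583 -0.1044  0.0591] x [ 0.883 -0.469  0.   ] y [-0.469 -0.883  0.001] z [-0.    -0.002 -1.   ] F [-2.6 -5.   1.9] op 0.0138 gf 29.98418927192688 q [-0.27  0.18  1.74 -0.    1.23  1.79]
res units [-0.03703363 -0.05029716  0.0358086 ] yaw -117.94502722023071 torque [-0.55  0.3  -0.01]
```

Emit:
apply_moves --steps '[0,0,0,0,0,0.4,0,0,0,0,0,0,0.5,0,0,0,0,0,0,0.5,0,0,0,0,0,0,0.5,0,0,0,0,0,0,0.5,0,0,0,0,0,0,0.5,0,0,0,0,0,0,0.45,0,0,0,0,0,0,0.4,0,0,0,0,0,0,0,0,0,0,0,0,0,0,0,0,0,0,0,0,0,0]'

```text
t: 24.37
tool_pos: [0.5578, -0.1049, 0.0591]
orientation: [2.84, -1.338, -0.0]
force: [-4.9, -7.8, 3.4]
opening: 0.014
gripper_force: 30.0
```

```bash
python3 k.py
python3 - <<'E'
from h import *
a=shot('scene','s7.png').astype(int)[:,:,::-1]; o=cv2.imread('pics/sc1.png').astype(int)
D=(np.abs(a-o).sum(2)>60)
for n,(x0,x1,y0,y1) in dict(stand=(365,410,140,200),driver=(410,495,210,255),tape=(90,150,290,340)).items(): print(n,D[y0:y1,x0:x1].sum())
E
```

```text
t 24.37 p [ 0.5578 -0.1049  0.0591] x [ 0.637 -0.771  0.001] y [-0.771 -0.637  0.002] z [-0.001 -0.002 -1.   ] F [-4.9 -7.8  3.4] op 0.014 gf 29.988709688186646 q [-0.27  0.18  1.74 -0.    1.23  2.18]
res units [-0.05723662 -0.05504615  0.03569939] yaw -140.43965704660405 torque [-0.87  0.68  0.  ]
stand 33
driver 0
tape 0
```

Run:
```python
from h import *
a=cv2.imread('pics/s7.png').astype(int); o=cv2.imread('pics/sc1.png').astype(int); m=cv2.imread('pics/s5.png').astype(int)
for r in(o,m):
    y,x=np.where(np.abs(a-r).sum(2)[140:200,365:410]>60); print(len(x),x.min()+365,x.max()+365,y.min()+140,y.max()+140)
shot('scene')
print([(d['rect'],d['conf']) for d in eyes.search_frame('scene','scriber')[:1]],[(d['rect'],d['conf']) for d in eyes.search_frame('scene','marker')[:1]]); st()
```

```text
33 376 382 146 152
27 376 382 146 152
[([375.3, 148.8, 6.2, 31.3], 0.65)] [([391.7, 150.8, 5.5, 21.9], 0.5)]
t 24.57 p [ 0.5578 -0.1049  0.0591] x [ 0.637 -0.771  0.001] y [-0.771 -0.637  0.002] z [-0.001 -0.002 -1.   ] F [-4.9 -7.9  3.6] op 0.0139 gf 29.98872846364975 q [-0.27  0.18  1.74 -0.    1.23  2.18]
```

Everything stands as it should; only the scriber's bright top differs in the picture. Handing in.

```bash
python3 -c "
from plant import robot
print(robot.close_job())"
```

```text
the job is handed in; nothing more can be done
None
```

I drew the line along the slot, put the scriber back upright in its hole and turned the knob about 67.4°, to the third stop; I handed the job in with the knob still gripped at 30 N, and it returned no verdict.

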